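# Load a label roll and its end hub onto the spindle of a label stand

### The job

Load the label stand: roll the paper label roll back across the deck into line with the spindle and slide it along the spindle until it sits flat against the end plate, then bring the grey end hub on behind it until it is hard up against the roll. Leave both standing on the spindle, let go of them, and do not disturb the other things around.

Things in the scene. Friction and masses are not known exactly. Their poses are not given: they have to be found in the camera images.
- label_stand: Fixed grey sheet-metal label stand. Origin on the bench below the spindle axis, at the end plate's inner face; z up. Deck x = -128 to 44, y = 30 to -268 mm; its top is at z = 6 mm in front and steps down to 4 mm behind x = -12. End plate at y = 0 to 5, x = -51 to 43 mm, 88 mm high; the spindle points to -y from it. +x leads from the rings' waiting side to the rear lip.
- spindle_root (a point): Where the spindle's axis leaves the end plate, 39 mm above the bench. The horizontal steel spindle is 22 mm thick and runs from here along the stand's -y to the point spindle_tip, 112 mm away; its last 14 mm taper to a 10 mm nose.
- spindle_tip (a point): Centre of the spindle's free end. Beyond it the deck is open, so that a ring can be lined up there before it is slid on.
- lip (a point): On the stand's rear lip, middle of its near top edge: x = 22.3 mm, z = 12 mm in the stand's frame. The lip is 6 mm thick and runs straight along the deck from y = 0 to -268 mm. A ring rolled gently to +x drops 2 mm off the step and stops against the lip, its axis at x = 0, z = 39 mm, in line with the spindle, and stays there; a hard push would ride over the lip.
- label_roll: Loose roll of white paper labels on a card core: ring, 70 mm outside, 56 mm wide, 30 mm bore right through, about 0.2 kg. Origin at its centre, own y axis along the bore. Stands on its rim on the front of the deck, bore about parallel with the spindle, 80 mm short of line, beyond the spindle's nose. Home: centre at y = -28 mm in the stand's frame.
- end_hub: Loose grey plastic wheel with two thin black bands round its rim, retains the roll: 70 mm outside, 40 mm wide, 30 mm bore, about 0.15 kg. Origin at its centre, own y axis along the bore. Stands beside the roll, 70 mm from it, on either side. Home: centre at y = -76 mm in the stand's frame; the spindle's nose then stands out 16 mm from its face.
- tweezers: Bystander: steel tweezers, 122 mm long, 8 mm high, lying along the front left part of the deck (parallel with the spindle, in front of it).
- rinse_bottle: Bystander: amber bottle with a light cap, 55 mm in diameter, 105 mm high, standing left of the stand; origin at the centre of its underside.
- standard_jar: Bystander: white jar, 45 mm in diameter, 78 mm high, standing left of the stand; origin at the centre of its underside.
- beaker: Bystander: clear 100 ml beaker, 54 mm in diameter, 70 mm high, behind the stand; origin at the centre of its underside.
Not all that is in view belongs to the job. There is more than one size of the label_roll; the job needs the larger.

How it is judged:
By the outcome, as a careful person would: the job done as asked, in the order asked, and still so for the second after the job is handed in, with the robot touching nothing.
It also fails if it takes over 67 s, if anything falls off the work surface, if the arm or the gripper's body presses on something with over 40 N, if the wrist force passes 120 N, or if a joint passes its speed limit or range.

### The arm

A 6-joint arm with a two-finger parallel gripper is mounted at the origin on a cart in front of the work surface, level with it; the furniture and walls round the work are solid. World frame = base frame: x ahead of the robot, y to its left, z up, the work surface at z = 0. Lengths are in m, angles in degrees, forces in N, time in s.
With the tool pointing down it reaches from about 0.25 to 0.725 m from the base axis. Payload 9.7 kg.
Tool frame: the origin (TCP) lies midway between the tips of the shut fingers; the grasp point (between the pads) lies 19 mm behind it (bot.hold_point_z is the distance from the TCP to the grasp point, in m); z points along the fingers, y is the line along which they close (so a half turn about z gives the same grasp; the last joint's range is limited). The gripper opens to 85 mm and grips with 20 to 120 N. Pads are 22 mm wide; open, the fingers measure 114 mm over their backs; the gripper's body (76 mm by 85 mm) begins 54 mm behind the grasp point. The pads swing forward as they close: fully open they stand 13 mm farther back than shut.
Start: joints at [-66.75, 4.979, 10.078, 95.1, 0, 90], TCP at [0.217, -0.505, 0.231] pointing down, gripper open.
Joint ranges: [-179.16, 179.16], [-48.56, 103.87], [-65.8, 70.77], [-126.05, 130.52], [-82.76, 87.17], [-180, 180]. Speed limits (degrees/s): [127.2, 127.2, 147.25, 180, 180, 180].

### API

Orientations are given as [roll, pitch, yaw] about the fixed x, y, z axes, in that order (R = Rz(yaw) Ry(pitch) Rx(roll)).
In Python, from workcell import bot gives the robot as it stands.
- The arm moves only by the tool play_rows, never from a script. Its argument "steps" is a list that holds one entry, the list of rows, each a list of 4 numbers: the shift along the tool's x, y, z in m, then the turn about the tool's z in rad. In form: [[[tx, ty, tz, yaw], ...]]. A call has exactly 5 rows; each row shifts and turns the commanded pose from where the row before left it, along the tool's axes as they then stand; what a row does not reach is not made up. A row lasts 1/12 s, in which the tool goes at most 41.7 mm and 7.16 degrees, less where a joint would pass 70% of its speed; a pose out of reach is approached as far as the arm can. A call is refused whole if a number of a shift passes 0.0417 or a number of a turn 0.125, either way. A call with a gripper value outside its range is refused whole. "gripper" is the finger opening in m, from 0 to 0.0854, set as the call begins (left out, the last holds). The fingers move at their own pace and stop on an object; "squeeze" is the grip in N (left out, the last holds). Time passes only in rows, so rows that do not move let the fingers close, or fill a call up. It gives the time, the measured TCP pose, the force, the opening and the grip force at its end, in the units of the state.
- bot.get_obs(): the state, without advancing time (a new reading comes with each control period).
- bot.camera(name): name is "side" or "top" or "wrist"; returns a dict with "img" (420x560x3 uint8, blue, green, red), "vfov" (degrees; the focal length in pixels is half the picture's height over the tangent of half this angle, whatever the lens; pixels are square), "cx", "cy" (the principal point, pixels), "xyz" and "attitude" of the camera in the world. Camera axes: x right, y down, z forward; pixel columns grow to the right and rows downward; lengths in m; the calibration is good to about 2 mm. A picture is of the moment at which its call begins. There is no depth.
- bot.job_done(): hands the job in; it is judged then, once.
The state is a dict: "time": time; "q": joint angles; "qd": joint speeds; "joint_efforts": joint torques, N m; "ee_pos": TCP position; "tcp_rot": TCP orientation; "wrist_force": force on the tool from outside, world axes, zero at the start; "torque": the same for the moment, N m; "opening": finger opening in m; "grasp_force": force on a finger pad.
Only numpy, scipy, OpenCV 4.12 (cv2) and the standard library are available. Lean on these libraries where they do the work, as an engineer would, in place of code of your own. Each camera call takes 0.05 s, during which the arm holds its last target. There are 200 camera calls.

## Working session

There is one attempt and no reset: what is moved stays moved. The work goes in short steps, Python scripts to look and compute and a tool call to move; the robot and the scene stay as the last step left them, time stands still between calls to the robot, and variables do not carry over. Pictures are saved under pics/ and viewed, at most 10 in all, crops included, and the job is handed in when it is done.

Besides the shell and the picture viewer there is one more tool, called after "Emit:" by a JSON object that holds its "method" and its "body". play_rows: Moves the arm, as the interface text tells. Its arguments: {"type":"object","properties":{"steps":{"type":"array","items":{"type":"array","items":{"type":"array","items":{"type":"number"}}}},"gripper":{"type":"number"},"squeeze":{"type":"number"}},"required":["steps"]}

```bash
mkdir -p pics; cat > h.py <<'E'
from workcell import bot
import numpy as np, cv2
from scipy.spatial.transform import Rotation as R
def cam(n):
    c=bot.camera(n); h=c["img"].shape[0]
    c["f"]=h/2/np.tan(np.radians(c["vfov"])/2)
    c["R"]=R.from_euler("xyz",c["attitude"],degrees=True).as_matrix(); return c
def ray(c,u,v):
    d=c["R"]@np.array([(u-c["cx"])/c["f"],(v-c["cy"])/c["f"],1]); return np.array(c["xyz"]),d
def atz(c,u,v,z):
    o,d=ray(c,u,v); return o+d*(z-o[2])/d[2]
def proj(c,p):
    q=c["R"].T@(np.array(p)-c["xyz"]); return q[:2]/q[2]*c["f"]+[c["cx"],c["cy"]]
E
python3 - <<'E'
from h import *
for n in ("side","top","wrist"):
    c=cam(n); cv2.imwrite(f"pics/{n}0.png",c["img"]); print(n,c["xyz"],c["attitude"],c["f"],c["cx"],c["cy"])
    np.save(f"pics/{n}0.npy",{k:v for k,v in c.items()},allow_pickle=True)
o=bot.get_obs();print(o); print(bot.hold_point_z)
E
```

```text
side [0.16037037 0.63858098 0.40859892] [-112.93426099    1.38698977 -152.757794  ] 445.50603561381126 282.49266741354035 209.2230638149709
top [ 0.46646896 -0.0953134   0.89262287] [-172.44939208    0.64151417  -88.43318794] 393.8905201406082 275.8407285821618 210.65071066768044
wrist [ 0.29303153 -0.47285183  0.37211001] [ 1.61515911e+02  1.54479993e-01 -6.68055932e+01] 358.5927846655211 276.19603273425383 216.3834551916397
{'time': 0.15, 'q': array([-6.67491843e+01,  5.00466661e+00,  1.00433835e+01,  9.50993924e+01,
        2.09694224e-03,  8.99991119e+01]), 'qd': array([ 0.19748903, -0.11044645,  0.14612099,  0.00231163, -0.05444359,
       -0.03751095]), 'joint_efforts': array([ 8.53294168e-04, -5.20762897e+01,  4.65044725e+01,  1.39028794e-02,
        2.99939188e-05, -1.62530034e-05]), 'ee_pos': array([ 0.21705409, -0.50516083,  0.23072477]), 'tcp_rot': array([-1.79939325e+02, -2.09788160e-03,  2.32517016e+01]), 'wrist_force': array([-0.30889091, -0.65900413, -0.07097153]), 'torque': array([-0.00942079,  0.00555245, -0.02505198]), 'grasp_force': 0.0, 'opening': 0.08507334323022488}
0.0187
```

View pics/top0.png

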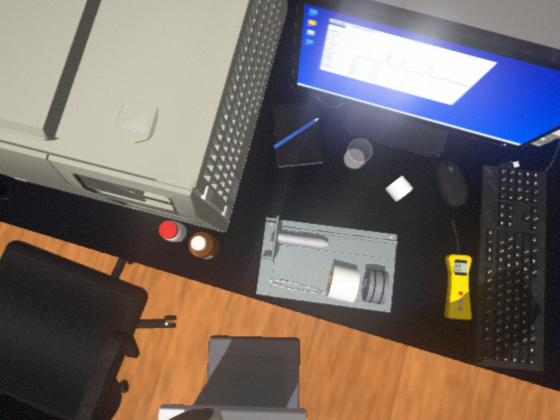

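View pics/side0.png

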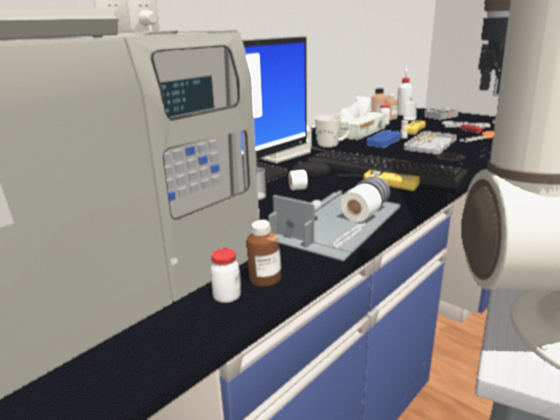

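The top view shows the stand (deck corners about (257,295), (392,311), (397,235), (264,219)). The end plate is at the left (276,240) and the spindle runs right to (328,242). The roll is at (343,282), the hub right of it at (376,285), and the tweezers at (297,284). A small white decoy roll is behind at (400,188), and the bottle and jar are at left. I'll zoom in for the pose.

```bash
python3 - <<'E'
from h import *
im=cv2.imread("pics/top0.png")[205:320,250:405]
cv2.imwrite("pics/crop0.png",cv2.resize(im,None,fx=5,fy=5,interpolation=cv2.INTER_CUBIC))
E
```

```text
(no output)
```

View pics/crop0.png

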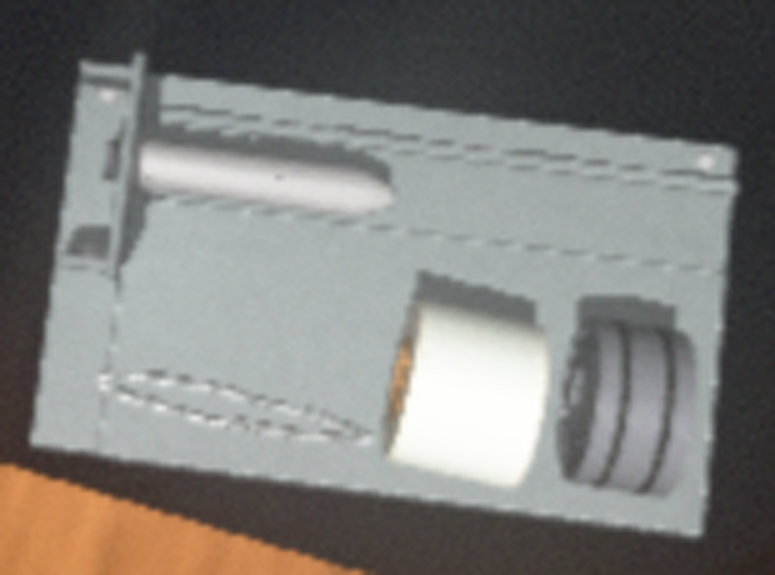

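```bash
cat > fit.py <<'E'
from h import *
from scipy.optimize import least_squares
c=np.load("pics/top0.npy",allow_pickle=True).item()
px=lambda U,V:np.array([(U+.5)/5-.5+250,(V+.5)/5-.5+205])
obs=[((32,443),(-128,30,6)),((702,535),(-128,-268,6)),((737,150),(44,-268,4)),((83,62),(44,30,4)),((392,192),(0,-112,39))]
def S(p,q): # stand->world
    q=np.atleast_2d(q)/1000.; a=p[2]; 
    return np.c_[p[0]+np.cos(a)*q[:,0]-np.sin(a)*q[:,1],p[1]+np.sin(a)*q[:,0]+np.cos(a)*q[:,1],q[:,2]]
f=lambda p:np.concatenate([proj(c,S(p,m)[0])-px(*o) for o,m in obs])
r=least_squares(f,[.45,0,0]); p=r.x
print(p[:2],np.degrees(p[2]),"res px",r.fun.round(2))
print("root",S(p,(0,0,39)),"tip",S(p,(0,-112,39)))
def hull(x,y,w,yaw=0):
    t=np.linspace(0,2*np.pi,90); P=[]
    for s in(-w/2,w/2):
        for k in t:
            dx,dy=35*np.cos(k),s; P.append((x+dx*np.cos(yaw)-dy*np.sin(yaw),y+dx*np.sin(yaw)+dy*np.cos(yaw),41+35*np.sin(k)))
    return cv2.convexHull(np.float32([proj(c,q) for q in S(p,P)]))[:,0]
def mom(h):
    m=cv2.moments(h); return m["m10"]/m["m00"],m["m01"]/m["m00"],m["m00"]
# observed silhouettes (traced on crop)
sil={"roll":(56,[(385,460),(390,400),(408,325),(425,303),(470,308),(545,322),(551,340),(545,400),(530,460),(515,488),(450,477)]),
 "hub":(40,[(560,470),(557,420),(572,350),(590,322),(640,322),(685,332),(697,355),(692,420),(678,475),(660,496),(600,488),(572,482)])}
for n,(w,pts) in sil.items():
    h=np.float32([px(*q) for q in pts]); mo=mom(h)
    s=least_squares(lambda v:np.array(mom(hull(v[0],v[1],w))[:2])-mo[:2],[-80,-150])
    print(n,s.x,"world",S(p,(s.x[0],s.x[1],41)),"area",mo[2],mom(hull(*s.x,w))[2])
np.save("stand.npy",p)
E
python3 fit.py
```

```text
[ 0.5225476  -0.08572505] -6.084718117486442 res px [-0.47  0.03  0.24  0.21  0.31 -0.54 -0.03 -0.28 -0.05  0.52]
root [[ 0.5225476  -0.08572505  0.039     ]] tip [[ 0.51067573 -0.19709407  0.039     ]]
roll [ -79.68568801 -152.83722267] world [[ 0.42711027 -0.22925463  0.041     ]] area 968.9397058105096 1025.7025306262076
hub [ -75.99794317 -219.97465952] world [[ 0.42366075 -0.29640473  0.041     ]] area 813.1400842284784 845.4395784572698
```

Emit:
{"method": "play_rows", "body": {"steps": [[[0, 0, 0, 0.104], [0, 0, 0, 0.104], [0, 0, 0, 0.104], [0, 0, 0, 0.104], [0, 0, 0, 0.104]]], "gripper": 0.0854}}

```text
time: 0.57
ee_pos: [0.2171, -0.5052, 0.231]
tcp_rot: [-180.0, 0.0, -6.8]
wrist_force: [-0.6, -0.3, -1.0]
opening: 0.0854
grasp_force: 0.0
```

Emit:
{"method": "play_rows", "body": {"steps": [[[0, 0, 0, 0.104], [0, 0, 0, 0.104], [0, 0, 0, 0.104], [0, 0, 0, 0.104], [0, 0, 0, 0.104]]]}}

```text
time: 0.98
ee_pos: [0.2171, -0.5052, 0.231]
tcp_rot: [-180.0, 0.0, -36.6]
wrist_force: [0.0, 1.1, 0.2]
opening: 0.0856
grasp_force: 0.0
```

Emit:
{"method": "play_rows", "body": {"steps": [[[0, 0, 0, 0.104], [0, 0, 0, 0.104], [0, 0, 0, 0.104], [0, 0, 0, 0.104], [0, 0, 0, 0.104]]]}}

```text
time: 1.4
ee_pos: [0.2171, -0.5052, 0.231]
tcp_rot: [180.0, 0.0, -66.4]
wrist_force: [-0.4, -1.3, 0.3]
opening: 0.0853
grasp_force: 0.0
```

Emit:
{"method": "play_rows", "body": {"steps": [[[0, 0, 0, 0.104], [0, 0, 0, 0.104], [0, 0, 0, 0.104], [0, 0, 0, 0.104], [0, 0, 0, 0.104]]]}}

```text
time: 1.82
ee_pos: [0.0842, -0.5355, 0.231]
tcp_rot: [-174.2, 1.3, -84.0]
wrist_force: [0.0, -0.2, 0.3]
opening: 0.0855
grasp_force: 0.0
```

```bash
python3 - <<'E'
from h import *
o=bot.get_obs(); print(o["q"],o["ee_pos"],o["tcp_rot"])
E
```

```text
[-84.09667419   5.1231325   10.03150376  96.24377419   5.77754519
 179.94339194] [ 0.08421587 -0.53552933  0.23104311] [-174.2211447     1.32970376  -84.04033851]
```

Emit:
{"method": "play_rows", "body": {"steps": [[[0, 0, 0, -0.12], [0, 0, 0, -0.12], [0, 0, 0, -0.12], [0, 0, 0, -0.12], [0, 0, 0, -0.12]]]}}

```text
time: 2.23
ee_pos: [0.0852, -0.5353, 0.2311]
tcp_rot: [-174.5, -2.2, -49.4]
wrist_force: [0.0, -1.4, 0.6]
opening: 0.0854
grasp_force: 0.0
```

Emit:
{"method": "play_rows", "body": {"steps": [[[0, 0, 0, -0.125], [0, 0, 0, -0.125], [0, 0, 0, -0.125], [0, 0, 0, -0.125], [0, 0, 0, -0.125]]]}}

```text
time: 2.65
ee_pos: [0.0853, -0.5353, 0.2311]
tcp_rot: [-176.8, -5.0, -13.6]
wrist_force: [-1.2, 0.2, -0.6]
opening: 0.0855
grasp_force: 0.0
```

Emit:
{"method": "play_rows", "body": {"steps": [[[0, 0, 0, -0.125], [0, 0, 0, -0.125], [0, 0, 0, -0.125], [0, 0, 0, -0.125], [0, 0, 0, -0.125]]]}}

```text
time: 3.07
ee_pos: [0.0854, -0.5353, 0.2311]
tcp_rot: [179.7, -5.9, 22.4]
wrist_force: [0.2, 0.9, -0.9]
opening: 0.0855
grasp_force: 0.0
```

Emit:
{"method": "play_rows", "body": {"steps": [[[0, 0, 0, -0.125], [0, 0, 0, -0.125], [0, 0, 0, -0.125], [0, 0, 0, -0.125], [0, 0, 0, -0.125]]]}}

```text
time: 3.48
ee_pos: [0.0853, -0.5353, 0.2311]
tcp_rot: [176.3, -4.6, 58.4]
wrist_force: [-0.1, 0.1, -0.9]
opening: 0.0856
grasp_force: 0.0
```

Emit:
{"method": "play_rows", "body": {"steps": [[[0, 0, 0, -0.125], [0, 0, 0, -0.125], [0, 0, 0, -0.125], [0, 0, 0, -0.125], [0, 0, 0, -0.125]]]}}

```text
time: 3.9
ee_pos: [0.0854, -0.5353, 0.2311]
tcp_rot: [174.3, -1.5, 94.1]
wrist_force: [0.2, -0.7, -0.1]
opening: 0.0854
grasp_force: 0.0
```

Emit:
{"method": "play_rows", "body": {"steps": [[[0, 0, 0, -0.125], [0, 0, 0, -0.125], [0, 0, 0, -0.125], [0, 0, 0, -0.125], [0, 0, 0, -0.125]]]}}

```text
time: 4.32
ee_pos: [0.0854, -0.5353, 0.2311]
tcp_rot: [174.5, 2.1, 129.7]
wrist_force: [-0.1, 0.2, 0.3]
opening: 0.0856
grasp_force: 0.0
```

Emit:
{"method": "play_rows", "body": {"steps": [[[0, 0, 0, -0.125], [0, 0, 0, -0.125], [0, 0, 0, -0.125], [0, 0, 0, -0.125], [0, 0, 0, -0.125]]]}}

```text
time: 4.73
ee_pos: [0.0853, -0.5353, 0.2311]
tcp_rot: [176.8, 4.9, 165.5]
wrist_force: [0.0, 0.3, 0.5]
opening: 0.0855
grasp_force: 0.0
```

Emit:
{"method": "play_rows", "body": {"steps": [[[0, 0, 0, -0.125], [0, 0, 0, -0.125], [0, 0, 0, -0.125], [0, 0, 0, -0.125], [0, 0, 0, -0.125]]]}}

```text
time: 5.15
ee_pos: [0.0854, -0.5353, 0.2311]
tcp_rot: [-179.8, 5.9, -158.5]
wrist_force: [-0.8, -0.2, -0.2]
opening: 0.0854
grasp_force: 0.0
```

Emit:
{"method": "play_rows", "body": {"steps": [[[0, 0, 0, -0.125], [0, 0, 0, -0.125], [0, 0, 0, -0.125], [0, 0, 0, -0.125], [0, 0, 0, -0.125]]]}}

```text
time: 5.57
ee_pos: [0.0854, -0.5353, 0.2311]
tcp_rot: [-176.4, 4.6, -122.6]
wrist_force: [-0.3, 0.6, -0.2]
opening: 0.0854
grasp_force: 0.0
```

```bash
python3 - <<'E'
from h import *
o=bot.get_obs(); print(o["q"],o["ee_pos"],o["tcp_rot"])
E
```

```text
[ -83.94537874    5.11458639   10.02958463   96.24452218    5.7222858
 -141.26749045] [ 0.08535473 -0.53530562  0.23107958] [-176.36235922    4.61546523 -122.59769444]
```

Emit:
{"method": "play_rows", "body": {"steps": [[[0, 0, 0, -0.125], [0, 0, 0, -0.125], [0, 0, 0, -0.125], [0, 0, 0, -0.125], [0, 0, 0, -0.125]]]}}

```text
time: 5.98
ee_pos: [0.0853, -0.5353, 0.2311]
tcp_rot: [-174.4, 1.6, -86.9]
wrist_force: [1.1, 0.8, 0.3]
opening: 0.0858
grasp_force: 0.0
```

Emit:
{"method": "play_rows", "body": {"steps": [[[0, 0, 0, -0.05], [0, 0, 0, -0.104], [0, 0, 0, -0.104], [0, 0, 0, -0.104], [0, 0, 0, -0.104]]]}}

```text
time: 6.4
ee_pos: [0.1913, -0.5077, 0.2309]
tcp_rot: [-178.9, -0.3, -70.0]
wrist_force: [0.1, 0.2, -0.3]
opening: 0.0855
grasp_force: 0.0
```

```bash
python3 - <<'E'
from h import *
o=bot.get_obs(); print(o["q"],o["ee_pos"],o["tcp_rot"])
E
```

```text
[ -69.94197644    3.66427836    8.63189194   94.70507525    1.11602912
 -179.94181455] [ 0.19129038 -0.50772958  0.2308884 ] [-178.88370489   -0.2614049   -70.00015146]
```

Emit:
{"method": "play_rows", "body": {"steps": [[[0, 0, 0, -0.1], [0, 0, 0, 0.12], [0, 0, 0, 0.12], [0, 0, 0, 0.12], [0, 0, 0, 0.12]]]}}

```text
time: 6.82
ee_pos: [0.2151, -0.4972, 0.231]
tcp_rot: [-179.8, -0.3, -94.5]
wrist_force: [-0.3, 0.3, 0.1]
opening: 0.0857
grasp_force: 0.0
```

```bash
cat > g.py <<'E'
from h import *
import sys
p=np.load("stand.npy"); o=bot.get_obs(); T=R.from_euler("xyz",o["tcp_rot"],degrees=True).as_matrix()
a=p[2]; Rs=np.array([[np.cos(a),-np.sin(a),0],[np.sin(a),np.cos(a),0],[0,0,1]])
e=np.array(o["ee_pos"]); s=Rs.T@(e-[p[0],p[1],0])
print("t",round(o["time"],2),"q",o["q"].round(1),"TCP",e.round(4),"rot",o["tcp_rot"].round(2),"stand mm",(s*1000).round(1))
print("tool z in stand",(Rs.T@T[:,2]).round(3),"yaw turn to go rad",np.radians((o["tcp_rot"][2]-(np.degrees(a)-90)+180)%360-180).round(4))
if len(sys.argv)>3:
    g=np.array([float(v) for v in sys.argv[1:4]])/1000
    print("shift in tool axes mm",(T.T@Rs@(g-s)*1000).round(1))
E
python3 g.py -80 -153 150
```

```text
t 6.82 q [ -66.6    3.5    8.5   94.6    0.  -152.1] TCP [ 0.2151 -0.4972  0.231 ] rot [-179.83   -0.29  -94.51] stand mm [-262.1 -441.8  231. ]
tool z in stand [ 0.003 -0.005 -1.   ] yaw turn to go rad 0.0275
shift in tool axes mm [-284.1 -189.7   80.1]
```

Emit:
{"method": "play_rows", "body": {"steps": [[[-0.0289, -0.0182, 0.008, 0.0275], [-0.0289, -0.0182, 0.008, 0], [-0.0289, -0.0182, 0.008, 0], [-0.0289, -0.0182, 0.008, 0], [-0.0289, -0.0182, 0.008, 0]]]}}

```text
time: 7.23
ee_pos: [0.3198, -0.3612, 0.1902]
tcp_rot: [-179.8, -0.3, -95.8]
wrist_force: [0.5, -1.4, 0.3]
opening: 0.0853
grasp_force: 0.0
```

Emit:
{"method": "play_rows", "body": {"steps": [[[-0.0289, -0.0182, 0.008, 0], [-0.0289, -0.0182, 0.008, 0], [-0.0289, -0.0182, 0.008, 0], [-0.0289, -0.0182, 0.008, 0], [-0.0289, -0.0182, 0.008, 0]]]}}

```text
time: 7.65
ee_pos: [0.4251, -0.2266, 0.1498]
tcp_rot: [-179.8, -0.3, -95.8]
wrist_force: [0.6, -1.4, 0.6]
opening: 0.0852
grasp_force: 0.0
```

```bash
python3 g.py -80 -153 22; python3 - <<'E'
from h import *
c=cam("wrist"); np.save("pics/w1.npy",c,allow_pickle=True); cv2.imwrite("pics/w1.png",c["img"]); print(c["xyz"],c["attitude"])
E
```

```text
t 7.65 q [ -27.9   -5.5   -9.4   85.8   -0.2 -112.1] TCP [ 0.4251 -0.2266  0.1498] rot [-179.81   -0.31  -95.79] stand mm [ -81.9 -150.4  149.8]
tool z in stand [ 0.003 -0.005 -1.   ] yaw turn to go rad 0.0051
shift in tool axes mm [  1.9  -1.5 127.9]
[ 0.41703102 -0.30735758  0.29175106] [161.60195719   0.23832463 174.15151958]
```

View pics/w1.png

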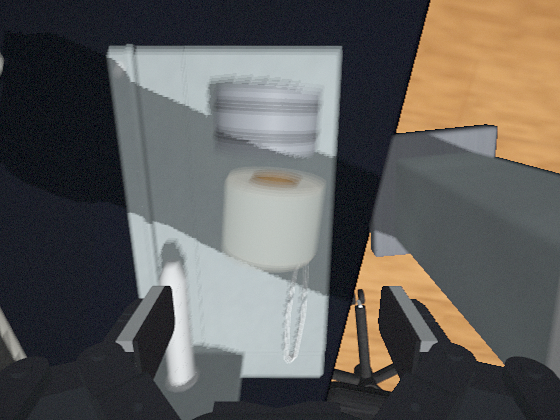

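Fingers at (150,320) and (400,320) straddle the roll's column: the roll spans columns 223–325 at row 215, the hub 212–321 at row 120, and the spindle runs (173,245) to (181,385). Checking these against the top-camera positions.

```bash
python3 - <<'E'
from h import *
c=np.load("pics/w1.npy",allow_pickle=True).item(); p=np.load("stand.npy"); a=p[2]
Rs=np.array([[np.cos(a),-np.sin(a),0],[np.sin(a),np.cos(a),0],[0,0,1]])
st=lambda u,v,z:(Rs.T@(atz(c,u,v,z)-[p[0],p[1],0])*1000).round(1)
for n,u,v,z in [("rollL",223,215,.044),("rollR",325,215,.044),("roll near top edge",270,172,.076),("far bottom",270,268,.05),("hubL",212,120,.044),("hubR",321,120,.044),("tip top",173,242,.039),("spL",175,330,.039),("spR",187,330,.039),("deck RR front",342,46,.006),("RR rear",108,48,.006)]: print(n,st(u,v,z))
E
```

```text
rollL [ -42. -150.   44.]
rollR [-116.2 -150.4   44. ]
roll near top edge [ -76.9 -188.3   76. ]
far bottom [ -76.3 -110.5   50. ]
hubL [ -37.5 -216.9   44. ]
hubR [-110.4 -217.2   44. ]
tip top [  -2.2 -126.5   39. ]
spL [  3.  -47.5  39. ]
spR [ -7.  -47.5  39. ]
deck RR front [-127.8 -266.9    6. ]
RR rear [  42.3 -265.     6. ]
```

Emit:
{"method": "play_rows", "body": {"steps": [[[0.0016, -0.0024, 0.01, 0.005], [0, 0, 0.02, 0], [0, 0, 0.02, 0], [0, 0, 0.02, 0], [0, 0, 0.01, 0]]]}}

```text
time: 8.12
ee_pos: [0.4255, -0.2306, 0.0675]
tcp_rot: [-180.0, -0.3, -96.1]
wrist_force: [-0.8, -0.5, -0.6]
opening: 0.0859
grasp_force: 0.0
```

Emit:
{"method": "play_rows", "body": {"steps": [[[0, 0, 0.012, 0], [0, 0, 0.012, 0], [0, 0, 0.012, 0], [0, 0, 0.008, 0], [0, 0, 0.004, 0]]]}}

```text
time: 8.53
ee_pos: [0.4266, -0.2307, 0.0211]
tcp_rot: [-179.9, -0.3, -96.1]
wrist_force: [0.4, -0.5, -0.5]
opening: 0.0853
grasp_force: 0.0
```

```bash
python3 g.py 0 -152 22
```

```text
t 8.53 q [ -28.3   -2.8  -21.2   71.4   -0.2 -112.2] TCP [ 0.4266 -0.2307  0.0211] rot [-179.87   -0.29  -96.09] stand mm [ -80.  -154.3   21.1]
tool z in stand [ 0.002 -0.005 -1.   ] yaw turn to go rad -0.0
shift in tool axes mm [ -2.3 -80.   -0.7]
```

Emit:
{"method": "play_rows", "body": {"steps": [[[-0.0005, -0.002, 0, 0], [-0.0005, -0.003, 0, 0], [-0.0005, -0.004, 0, 0], [-0.0005, -0.004, 0, 0], [0, -0.005, 0, 0]]]}}

```text
time: 8.95
ee_pos: [0.446, -0.2308, 0.023]
tcp_rot: [-179.8, -0.3, -96.1]
wrist_force: [-0.1, 0.3, -1.0]
opening: 0.0856
grasp_force: 0.0
```

Emit:
{"method": "play_rows", "body": {"steps": [[[0, -0.005, 0, 0], [0, -0.005, 0, 0], [0, -0.005, 0, 0], [0, -0.005, 0, 0], [0, -0.005, 0, 0]]]}}

```text
time: 9.37
ee_pos: [0.4706, -0.2334, 0.0224]
tcp_rot: [-179.8, -0.3, -96.1]
wrist_force: [-0.1, 0.0, 0.2]
opening: 0.0857
grasp_force: 0.0
```

Emit:
{"method": "play_rows", "body": {"steps": [[[0, -0.005, 0, 0], [0, -0.004, 0, 0], [0, -0.004, 0, 0], [0, -0.004, 0, 0], [0, -0.004, 0, 0]]]}}

```text
time: 9.78
ee_pos: [0.4913, -0.2356, 0.0225]
tcp_rot: [-179.8, -0.3, -96.1]
wrist_force: [-0.5, 0.6, -0.1]
opening: 0.0855
grasp_force: 0.0
```

Emit:
{"method": "play_rows", "body": {"steps": [[[0, -0.004, 0, 0], [0, -0.004, 0, 0], [0, -0.003, 0, 0], [0, -0.003, 0, 0], [0, -0.002, 0, 0]]]}}

```text
time: 10.2
ee_pos: [0.5071, -0.2373, 0.0226]
tcp_rot: [-179.8, -0.3, -96.1]
wrist_force: [0.4, 0.7, -0.9]
opening: 0.0855
grasp_force: 0.0
```

```bash
python3 g.py 0 -152 20;  python3 - <<'E'
from h import *
c=cam("wrist"); np.save("pics/w2.npy",c,allow_pickle=True)
d=cam("top"); np.save("pics/t2.npy",d,allow_pickle=True)
a=c["img"]; b=cv2.resize(d["img"][205:320,250:405],None,fx=3,fy=3,interpolation=cv2.INTER_CUBIC)
o=np.zeros((600,800,3),np.uint8); o[:280,:373]=cv2.resize(a,(373,280)); o[:345,374:374+425]=b[:,:425]; cv2.imwrite("pics/m2.png",o)
E
```

```text
t 10.2 q [ -25.     7.2  -10.6   71.8   -0.2 -108.9] TCP [ 0.5071 -0.2373  0.0226] rot [-179.81   -0.31  -96.08] stand mm [   0.8 -152.4   22.6]
tool z in stand [ 0.003 -0.005 -1.   ] yaw turn to go rad 0.0001
shift in tool axes mm [-0.4  0.8  2.6]
```

View pics/m2.png

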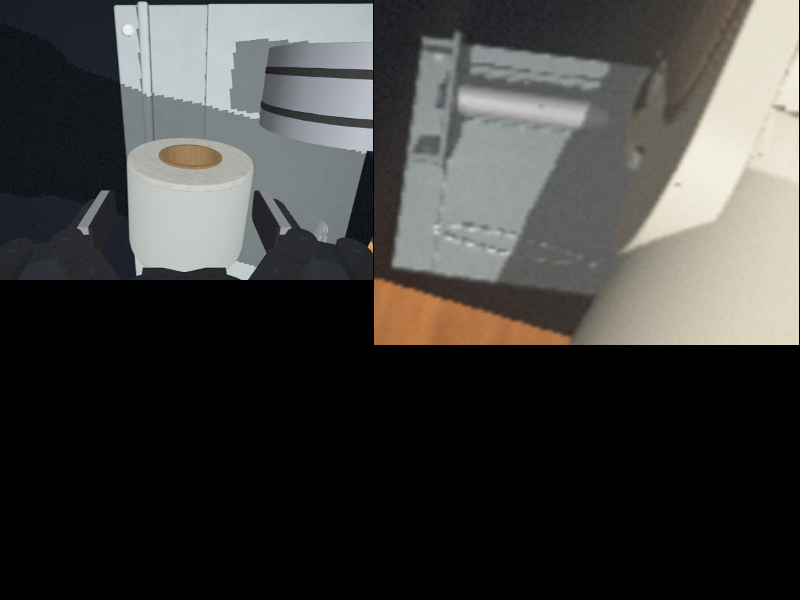

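The wrist view shows the roll standing between the fingers, against the rear lip (lip at column 140). It spans columns 128–250 with a gap to both pads. Next I close on it.

Emit:
{"method": "play_rows", "body": {"steps": [[[0, 0.0004, 0.0013, 0], [0, 0.0004, 0.0013, 0], [0, 0, 0, 0], [0, 0, 0, 0], [0, 0, 0, 0]]], "gripper": 0.06, "squeeze": 25}}

```text
time: 10.72
ee_pos: [0.5058, -0.2373, 0.0207]
tcp_rot: [-179.8, -0.3, -96.1]
wrist_force: [-2.4, 1.1, 7.3]
opening: 0.0696
grasp_force: 26.7
```

Emit:
{"method": "play_rows", "body": {"steps": [[[0, 0, 0, 0], [0, 0, 0, 0], [0, 0, 0, 0], [0, 0, 0, 0], [0, 0, 0, 0]]]}}

```text
time: 11.13
ee_pos: [0.5058, -0.2373, 0.0208]
tcp_rot: [-179.8, -0.3, -96.1]
wrist_force: [-3.6, 1.1, 6.3]
opening: 0.0694
grasp_force: 26.7
```

```bash
python3 g.py 0 -28 20;  python3 - <<'E'
from h import *
c=cam("wrist"); np.save("pics/w3.npy",c,allow_pickle=True); cv2.imwrite("pics/w3.png",c["img"])
E
```

```text
t 11.13 q [ -25.     7.1  -11.    71.6   -0.2 -108.9] TCP [ 0.5058 -0.2373  0.0208] rot [-179.79   -0.33  -96.08] stand mm [  -0.6 -152.5   20.8]
tool z in stand [ 0.004 -0.006 -1.   ] yaw turn to go rad 0.0
shift in tool axes mm [-124.5   -0.6    0. ]
```

View pics/w3.png

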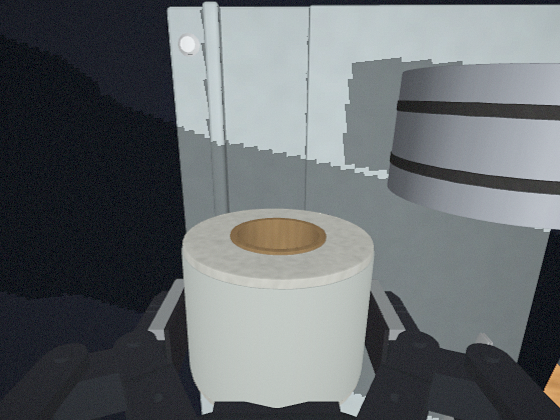

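The pads hold the roll at 69.4 mm. Its face spans columns 182–374 and the bore centre is at (278,236). Checking the bore against the spindle axis.

```bash
python3 - <<'E'
from h import *
p=np.load("stand.npy"); a=p[2]
Rs=np.array([[np.cos(a),-np.sin(a),0],[np.sin(a),np.cos(a),0],[0,0,1]])
c=np.load("pics/w3.npy",allow_pickle=True).item()
st=lambda q:(Rs.T@(np.array(q)-[p[0],p[1],0])*1000)
o,d=ray(c,278,240); k=.131; print("face centre by size",st(o+d*k).round(1))
for z in(.035,.039,.043): print(z,st(atz(c,278,240,z)).round(1))
# predicted outline of face for centre (xc,yc,zc)
def pr(x,y,z): return proj(c,Rs@(np.array([x,y,z])/1000)+[p[0],p[1],0]).round(0)
for y in(-178,-180.5,-183):
  for z in (39,42): print(y,z,"L",pr(-35,y,z),"R",pr(35,y,z),"top",pr(0,y,z+35),"bore bot/top",pr(0,y,z-15),pr(0,y,z+15))
E
```

```text
face centre by size [  -0.6 -184.1   41.1]
0.035 [  -0.6 -181.6   35. ]
0.039 [  -0.6 -183.2   39. ]
0.043 [  -0.6 -184.8   43. ]
-178 39 L [370. 253.] R [184. 253.] top [276. 304.] bore bot/top [277. 238.] [276. 271.]
-178 42 L [372. 256.] R [181. 256.] top [276. 310.] bore bot/top [277. 241.] [276. 275.]
-180.5 39 L [370. 247.] R [183. 247.] top [276. 296.] bore bot/top [277. 232.] [276. 264.]
-180.5 42 L [372. 250.] R [181. 250.] top [276. 302.] bore bot/top [277. 235.] [276. 269.]
-183 39 L [371. 241.] R [182. 240.] top [276. 288.] bore bot/top [277. 227.] [276. 258.]
-183 42 L [373. 244.] R [180. 244.] top [276. 294.] bore bot/top [277. 229.] [276. 262.]
```

Emit:
{"method": "play_rows", "body": {"steps": [[[-0.003, 0, 0, 0], [-0.004, 0, 0, 0], [-0.005, 0, 0, 0], [-0.005, 0, 0, 0], [-0.005, 0, 0, 0]]]}}

```text
time: 11.6
ee_pos: [0.5081, -0.2163, 0.0208]
tcp_rot: [-179.8, -0.5, -96.1]
wrist_force: [-3.9, -5.2, 7.3]
opening: 0.0694
grasp_force: 27.0
```

Emit:
{"method": "play_rows", "body": {"steps": [[[-0.005, 0, 0, 0], [-0.005, 0, 0, 0], [-0.005, 0, 0, 0], [-0.005, 0, 0, 0], [-0.005, 0, 0, 0]]]}}

```text
time: 12.02
ee_pos: [0.5108, -0.1916, 0.0208]
tcp_rot: [-179.8, -0.5, -96.1]
wrist_force: [-5.0, -4.9, 8.5]
opening: 0.0695
grasp_force: 27.2
```

Emit:
{"method": "play_rows", "body": {"steps": [[[-0.005, 0, 0, 0], [-0.005, 0, 0, 0], [-0.005, 0, 0, 0], [-0.005, 0, 0, 0], [-0.005, 0, 0, 0]]]}}

```text
time: 12.43
ee_pos: [0.5134, -0.1669, 0.0208]
tcp_rot: [-179.8, -0.5, -96.2]
wrist_force: [-5.3, -6.5, 9.7]
opening: 0.0693
grasp_force: 27.3
```

Emit:
{"method": "play_rows", "body": {"steps": [[[-0.005, 0, 0, 0], [-0.005, 0, 0, 0], [-0.005, 0, 0, 0], [-0.005, 0, 0, 0], [-0.005, 0, 0, 0]]]}}

```text
time: 12.85
ee_pos: [0.516, -0.1422, 0.0208]
tcp_rot: [-179.8, -0.5, -96.2]
wrist_force: [-6.0, -7.3, 11.9]
opening: 0.0693
grasp_force: 27.5
```

Emit:
{"method": "play_rows", "body": {"steps": [[[-0.005, 0, 0, 0], [-0.004, 0, 0, 0], [-0.004, 0, 0, 0], [-0.003, 0, 0, 0], [-0.003, 0, 0, 0]]]}}

```text
time: 13.27
ee_pos: [0.5181, -0.1234, 0.0208]
tcp_rot: [-179.8, -0.5, -96.2]
wrist_force: [-7.2, -7.8, 11.9]
opening: 0.0692
grasp_force: 27.6
```

```bash
python3 g.py 0 -28 20
```

```text
t 13.27 q [-13.1   3.6 -14.7  71.3  -0.5 -97. ] TCP [ 0.5181 -0.1234  0.0208] rot [-179.76   -0.52  -96.16] stand mm [ -0.5 -37.9  20.8]
tool z in stand [ 0.004 -0.009 -1.   ] yaw turn to go rad -0.0013
shift in tool axes mm [-9.9 -0.5  0.7]
```

Emit:
{"method": "play_rows", "body": {"steps": [[[-0.002, 0, 0, 0], [-0.002, 0, 0, 0], [-0.002, 0, 0, 0], [-0.002, 0, 0, 0], [-0.002, 0, 0, 0]]]}}

```text
time: 13.68
ee_pos: [0.5191, -0.1136, 0.0208]
tcp_rot: [-179.8, -0.5, -96.2]
wrist_force: [-7.8, -8.5, 11.9]
opening: 0.0693
grasp_force: 27.7
```

Emit:
{"method": "play_rows", "body": {"steps": [[[-0.001, 0, 0, 0], [-0.001, 0, 0, 0], [-0.001, 0, 0, 0], [0, 0, 0, 0], [0, 0, 0, 0]]]}}

```text
time: 14.1
ee_pos: [0.5194, -0.1105, 0.0208]
tcp_rot: [-179.8, -0.5, -96.2]
wrist_force: [-6.7, -7.5, 13.2]
opening: 0.0696
grasp_force: 27.6
```

Emit:
{"method": "play_rows", "body": {"steps": [[[-0.001, 0, 0, 0], [-0.001, 0, 0, 0], [-0.001, 0, 0, 0], [0, 0, 0, 0], [0, 0, 0, 0]]]}}

```text
time: 14.52
ee_pos: [0.5197, -0.1085, 0.0208]
tcp_rot: [-179.7, -0.6, -96.2]
wrist_force: [-6.9, -13.6, 12.9]
opening: 0.0695
grasp_force: 27.3
```

Emit:
{"method": "play_rows", "body": {"steps": [[[-0.001, 0, 0, 0], [-0.001, 0, 0, 0], [-0.001, 0, 0, 0], [0, 0, 0, 0], [0, 0, 0, 0]]]}}

```text
time: 14.93
ee_pos: [0.52, -0.1074, 0.0207]
tcp_rot: [-179.7, -0.8, -96.3]
wrist_force: [-7.4, -23.6, 9.5]
opening: 0.0693
grasp_force: 26.0
```

```bash
python3 g.py 0 -28 20
```

```text
t 14.93 q [-11.2   3.4 -15.   71.3  -0.8 -95. ] TCP [ 0.52   -0.1074  0.0207] rot [-179.74   -0.83  -96.28] stand mm [ -0.3 -21.8  20.7]
tool z in stand [ 0.005 -0.014 -1.   ] yaw turn to go rad -0.0034
shift in tool axes mm [ 6.1 -0.3  0.8]
```

Emit:
{"method": "play_rows", "body": {"steps": [[[0, 0, 0, 0], [0, 0, 0, 0], [0, 0, 0, 0], [0, 0, 0, 0], [0, 0, 0, 0]]], "gripper": 0.0854}}

```text
time: 15.35
ee_pos: [0.5202, -0.1027, 0.0191]
tcp_rot: [-179.8, -0.3, -96.1]
wrist_force: [0.1, 0.1, -0.2]
opening: 0.0851
grasp_force: 0.0
```

Emit:
{"method": "play_rows", "body": {"steps": [[[0.002, 0, -0.005, 0], [0.002, 0, -0.012, 0], [0.002, 0, -0.02, 0], [0, 0, -0.025, 0], [0, 0, -0.025, 0]]]}}

```text
time: 15.77
ee_pos: [0.5192, -0.1086, 0.1081]
tcp_rot: [-179.8, -0.3, -96.1]
wrist_force: [0.1, -0.1, -0.2]
opening: 0.0857
grasp_force: 0.0
```

Emit:
{"method": "play_rows", "body": {"steps": [[[0.01, 0, -0.02, 0], [0.025, 0, -0.01, 0], [0.025, 0, 0, 0], [0.025, 0, 0, 0], [0, 0, 0, 0]]]}}

```text
time: 16.18
ee_pos: [0.5102, -0.1962, 0.1382]
tcp_rot: [-179.7, -0.4, -96.2]
wrist_force: [0.6, -0.1, 0.9]
opening: 0.0856
grasp_force: 0.0
```

```bash
python3 g.py -75 -220 130;  python3 - <<'E'
from h import *
c=cam("wrist"); np.save("pics/w4.npy",c,allow_pickle=True); cv2.imwrite("pics/w4.png",c["img"])
E
```

```text
t 16.18 q [ -20.9    3.3   -2.    84.3   -0.3 -104.7] TCP [ 0.5102 -0.1962  0.1382] rot [-179.72   -0.39  -96.22] stand mm [  -0.6 -111.1  138.2]
tool z in stand [ 0.005 -0.007 -1.   ] yaw turn to go rad -0.0023
shift in tool axes mm [109.   74.2   8.6]
```

View pics/w4.png

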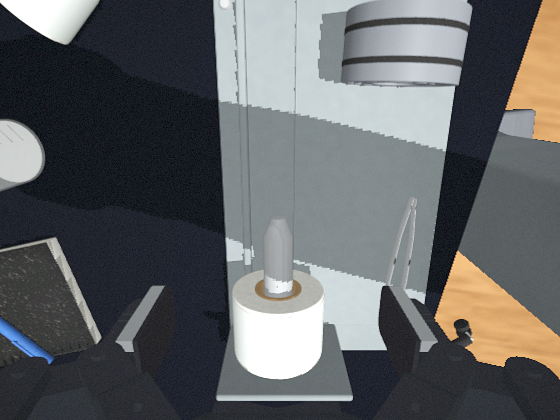

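The roll is on the spindle against the end plate, with its face rim at (278,272–310) and the nose at (278,219). The hub is at the upper right (342–470, row 45). Comparing the face position with the predicted y = -56.

```bash
python3 - <<'E'
from h import *
p=np.load("stand.npy"); a=p[2]
Rs=np.array([[np.cos(a),-np.sin(a),0],[np.sin(a),np.cos(a),0],[0,0,1]])
c=np.load("pics/w4.npy",allow_pickle=True).item()
def pr(x,y,z): return proj(c,Rs@(np.array([x,y,z])/1000)+[p[0],p[1],0]).round(1)
print("tip",pr(0,-112,39),"plate top corners",pr(-51,0,88),pr(43,0,88),pr(-51,5,88))
for y in(-53,-56,-59,-62): print(y,"rim bot",pr(0,y,4),"rim top",pr(0,y,74),"L/R",pr(35,y,39),pr(-35,y,39))
st=lambda u,v,z:(Rs.T@(atz(c,u,v,z)-[p[0],p[1],0])*1000).round(1)
print("hub L/R",st(344,55,.044),st(464,55,.044),"hub near face bottom edge",st(403,82,.041),"hub far top rim",st(408,3,.076))
im=c["img"]; print([int(v) for v in im[255:330:3,300].mean(1)])
E
```

```text
tip [277.2 216.6] plate top corners [352.8 396.5] [214.  396.2] [352.3 402.3]
-53 rim bot [277.5 269.3] rim top [277.3 316.9] L/R [231.4 290.2] [323.5 290.2]
-56 rim bot [277.5 266.1] rim top [277.3 313.1] L/R [231.2 286.7] [323.6 286.7]
-59 rim bot [277.5 262.9] rim top [277.2 309.1] L/R [231.1 283.2] [323.8 283.2]
-62 rim bot [277.5 259.7] rim top [277.2 305.2] L/R [230.9 279.6] [323.9 279.6]
hub L/R [ -40.6 -216.3   44. ] [-112.8 -216.    44. ] hub near face bottom edge [ -78.7 -201.    41. ] hub far top rim [ -65.8 -236.8   76. ]
[136, 138, 143, 163, 138, 141, 182, 180, 183, 180, 133, 106, 125, 180, 178, 175, 180, 179, 178, 255, 255, 255, 255, 255, 255]
```

Emit:
{"method": "play_rows", "body": {"steps": [[[0.0218, 0.0152, 0, -0.002], [0.0218, 0.0152, 0, 0], [0.0218, 0.0152, 0, 0], [0.0218, 0.0152, 0, 0], [0.0218, 0.0152, 0, 0]]]}}

```text
time: 16.65
ee_pos: [0.4228, -0.2934, 0.1379]
tcp_rot: [-179.8, -0.3, -95.9]
wrist_force: [0.2, -0.4, 0.4]
opening: 0.0856
grasp_force: 0.0
```

Emit:
{"method": "play_rows", "body": {"steps": [[[0, 0, 0, 0], [0, 0, 0.01, 0], [0, 0, 0.015, 0], [0, 0, 0.015, 0], [0, 0, 0.01, 0]]]}}

```text
time: 17.07
ee_pos: [0.4238, -0.2923, 0.0854]
tcp_rot: [-179.9, -0.3, -95.9]
wrist_force: [-0.1, -0.1, 0.1]
opening: 0.0856
grasp_force: 0.0
```

```bash
python3 g.py -76.5 -220 22;  python3 - <<'E'
from h import *
c=cam("wrist"); np.save("pics/w5.npy",c,allow_pickle=True); cv2.imwrite("pics/w5.png",c["img"])
E
```

```text
t 17.07 q [ -34.5   -0.4  -11.6   78.6   -0.2 -118.6] TCP [ 0.4238 -0.2923  0.0854] rot [-179.87   -0.26  -95.89] stand mm [ -76.3 -215.9   85.4]
tool z in stand [ 0.002 -0.004 -1.   ] yaw turn to go rad 0.0033
shift in tool axes mm [ 3.8  0.3 63.4]
```

View pics/w5.png

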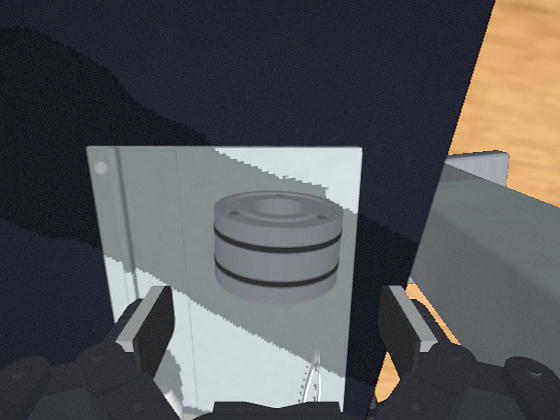

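The hub spans columns 214–341, centred between the pads at 152 and 402. Next I go down, roll it over by 77 mm, and close.

Emit:
{"method": "play_rows", "body": {"steps": [[[0.0025, 0, 0.012, 0.003], [0.0015, 0, 0.016, 0], [0, 0, 0.016, 0], [0, 0, 0.012, 0], [0, 0, 0.007, 0]]]}}

```text
time: 17.53
ee_pos: [0.423, -0.2974, 0.0225]
tcp_rot: [-179.9, -0.3, -96.1]
wrist_force: [0.1, 0.8, 0.8]
opening: 0.0856
grasp_force: 0.0
```

Emit:
{"method": "play_rows", "body": {"steps": [[[0, -0.002, 0, 0], [0, -0.003, 0, 0], [0, -0.004, 0, 0], [0, -0.004, 0, 0], [0, -0.005, 0, 0]]]}}

```text
time: 17.95
ee_pos: [0.4421, -0.3001, 0.025]
tcp_rot: [-179.7, -0.3, -96.1]
wrist_force: [-0.1, 0.3, -0.0]
opening: 0.0856
grasp_force: 0.0
```

Emit:
{"method": "play_rows", "body": {"steps": [[[0, -0.005, 0, 0], [0, -0.005, 0, 0], [0, -0.005, 0, 0], [0, -0.005, 0, 0], [0, -0.005, 0, 0]]]}}

```text
time: 18.37
ee_pos: [0.4666, -0.3025, 0.0242]
tcp_rot: [-179.8, -0.3, -96.1]
wrist_force: [-0.0, -0.8, 0.4]
opening: 0.0854
grasp_force: 0.0
```

Emit:
{"method": "play_rows", "body": {"steps": [[[0, -0.004, 0, 0], [0, -0.004, 0, 0], [0, -0.004, 0, 0], [0, -0.004, 0, 0], [0, -0.004, 0, 0]]]}}

```text
time: 18.78
ee_pos: [0.4863, -0.3047, 0.0243]
tcp_rot: [-179.8, -0.3, -96.1]
wrist_force: [1.1, 0.7, 0.2]
opening: 0.0851
grasp_force: 0.0
```

Emit:
{"method": "play_rows", "body": {"steps": [[[0, -0.004, 0, 0], [0, -0.004, 0, 0], [0, -0.003, 0, 0], [0, -0.002, 0, 0], [0, 0, 0, 0]]]}}

```text
time: 19.2
ee_pos: [0.4992, -0.306, 0.0243]
tcp_rot: [-179.8, -0.3, -96.1]
wrist_force: [-0.5, -0.1, -0.7]
opening: 0.0853
grasp_force: 0.0
```

```bash
python3 g.py 0 -221 20
```

```text
t 19.2 q [ -31.4   10.6   -6.7   72.4   -0.2 -115.3] TCP [ 0.4992 -0.306   0.0243] rot [-179.81   -0.31  -96.13] stand mm [ 1.000e-01 -2.215e+02  2.430e+01]
tool z in stand [ 0.003 -0.005 -1.   ] yaw turn to go rad -0.0007
shift in tool axes mm [-0.6  0.2  4.3]
```

Emit:
{"method": "play_rows", "body": {"steps": [[[0, 0, 0.001, 0], [0, 0, 0.001, 0], [0, 0, 0.0015, 0], [0, 0, 0, 0], [0, 0, 0, 0]]], "gripper": 0.06, "squeeze": 25}}

```text
time: 19.62
ee_pos: [0.4987, -0.3061, 0.0229]
tcp_rot: [-179.8, -0.3, -96.1]
wrist_force: [-6.4, 3.0, 16.3]
opening: 0.07
grasp_force: 25.0
```

Emit:
{"method": "play_rows", "body": {"steps": [[[0, 0, 0, 0], [0, 0, 0, 0], [0, 0, 0, 0], [0, 0, 0, 0], [0, 0, 0, 0]]]}}

```text
time: 20.03
ee_pos: [0.4987, -0.3061, 0.0229]
tcp_rot: [-179.8, -0.4, -96.1]
wrist_force: [-6.6, 3.0, 15.2]
opening: 0.07
grasp_force: 25.0
```

```bash
python3 g.py 0 -76 20;  python3 - <<'E'
from h import *
c=cam("wrist"); np.save("pics/w6.npy",c,allow_pickle=True); cv2.imwrite("pics/w6.png",c["img"])
E
```

```text
t 20.03 q [ -31.4   10.5   -6.9   72.2   -0.2 -115.3] TCP [ 0.4987 -0.3061  0.0229] rot [-179.75   -0.35  -96.15] stand mm [  -0.4 -221.7   22.9]
tool z in stand [ 0.004 -0.006 -1.   ] yaw turn to go rad -0.0011
shift in tool axes mm [-145.7   -0.2    2. ]
```

View pics/w6.png

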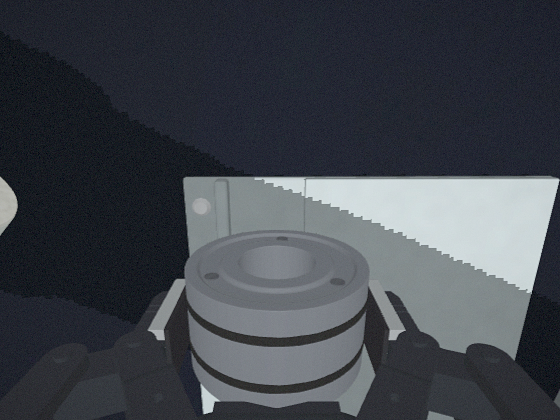

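Emit:
{"method": "play_rows", "body": {"steps": [[[-0.003, 0, -0.001, 0], [-0.004, 0, 0, 0], [-0.005, 0, 0, 0], [-0.005, 0, 0, 0], [-0.005, 0, 0, 0]]]}}

```text
time: 20.5
ee_pos: [0.501, -0.2856, 0.0231]
tcp_rot: [-179.8, -0.5, -96.2]
wrist_force: [-6.0, -7.5, 9.2]
opening: 0.0692
grasp_force: 28.7
```

Emit:
{"method": "play_rows", "body": {"steps": [[[-0.005, 0, 0, 0], [-0.005, 0, 0, 0], [-0.005, 0, 0, 0], [-0.005, 0, 0, 0], [-0.005, 0, 0, 0]]]}}

```text
time: 20.92
ee_pos: [0.5037, -0.2609, 0.0231]
tcp_rot: [-179.8, -0.5, -96.2]
wrist_force: [-6.5, -7.8, 11.3]
opening: 0.0696
grasp_force: 28.8
```

Emit:
{"method": "play_rows", "body": {"steps": [[[-0.005, 0, 0, 0], [-0.005, 0, 0, 0], [-0.005, 0, 0, 0], [-0.005, 0, 0, 0], [-0.005, 0, 0, 0]]]}}

```text
time: 21.33
ee_pos: [0.5063, -0.2362, 0.0232]
tcp_rot: [-179.7, -0.6, -96.2]
wrist_force: [-6.8, -7.4, 12.4]
opening: 0.0694
grasp_force: 29.0
```

Emit:
{"method": "play_rows", "body": {"steps": [[[-0.004, 0, 0, 0], [-0.004, 0, 0, 0], [-0.004, 0, 0, 0], [-0.004, 0, 0, 0], [-0.004, 0, 0, 0]]]}}

```text
time: 21.75
ee_pos: [0.5084, -0.2165, 0.0232]
tcp_rot: [-179.7, -0.6, -96.2]
wrist_force: [-7.5, -9.7, 12.8]
opening: 0.0694
grasp_force: 29.1
```

```bash
python3 g.py 0 -76 21
```

```text
t 21.75 q [ -22.8    6.1  -11.8   71.7   -0.5 -106.6] TCP [ 0.5084 -0.2165  0.0232] rot [-179.75   -0.57  -96.24] stand mm [  -0.2 -131.5   23.2]
tool z in stand [ 0.004 -0.01  -1.   ] yaw turn to go rad -0.0027
shift in tool axes mm [-55.5  -0.    1.6]
```

Emit:
{"method": "play_rows", "body": {"steps": [[[-0.004, 0, 0, 0], [-0.004, 0, 0, 0], [-0.004, 0, 0, 0], [-0.004, 0, 0, 0], [-0.004, 0, 0, 0]]]}}

```text
time: 22.17
ee_pos: [0.5105, -0.1967, 0.0232]
tcp_rot: [-179.7, -0.6, -96.2]
wrist_force: [-8.4, -10.1, 16.1]
opening: 0.0693
grasp_force: 29.2
```

Emit:
{"method": "play_rows", "body": {"steps": [[[-0.004, 0, 0, 0], [-0.004, 0, 0, 0], [-0.004, 0, 0, 0], [-0.004, 0, 0, 0], [-0.004, 0, 0, 0]]]}}

```text
time: 22.58
ee_pos: [0.5126, -0.177, 0.0231]
tcp_rot: [-179.8, -0.6, -96.3]
wrist_force: [-8.7, -9.7, 16.3]
opening: 0.0694
grasp_force: 29.4
```

Emit:
{"method": "play_rows", "body": {"steps": [[[-0.002, 0, 0, 0], [-0.002, 0, 0, 0], [-0.002, 0, 0, 0], [-0.002, 0, 0, 0], [-0.001, 0, 0, 0]]]}}

```text
time: 23.0
ee_pos: [0.5136, -0.1681, 0.0232]
tcp_rot: [-179.8, -0.6, -96.3]
wrist_force: [-9.3, -10.2, 16.5]
opening: 0.0691
grasp_force: 29.3
```

```bash
python3 g.py 0 -76 21
```

```text
t 23.0 q [ -17.8    4.5  -13.5   71.6   -0.5 -101.6] TCP [ 0.5136 -0.1681  0.0232] rot [-179.75   -0.61  -96.25] stand mm [ -0.2 -82.9  23.2]
tool z in stand [ 0.004 -0.011 -1.   ] yaw turn to go rad -0.0029
shift in tool axes mm [-6.9 -0.2  2.1]
```

Emit:
{"method": "play_rows", "body": {"steps": [[[-0.0015, 0, 0, 0], [-0.0015, 0, 0, 0], [-0.0015, 0, 0, 0], [-0.0015, 0, 0, 0], [0, 0, 0, 0]]]}}

```text
time: 23.42
ee_pos: [0.5142, -0.1619, 0.0231]
tcp_rot: [-179.7, -0.6, -96.2]
wrist_force: [-9.7, -8.1, 17.5]
opening: 0.0694
grasp_force: 29.5
```

Emit:
{"method": "play_rows", "body": {"steps": [[[-0.001, 0, 0, 0], [-0.001, 0, 0, 0], [-0.001, 0, 0, 0], [0, 0, 0, 0], [0, 0, 0, 0]]]}}

```text
time: 23.83
ee_pos: [0.5143, -0.1604, 0.0231]
tcp_rot: [-179.8, -0.7, -96.3]
wrist_force: [-10.4, -17.5, 15.6]
opening: 0.0693
grasp_force: 29.3
```

Emit:
{"method": "play_rows", "body": {"steps": [[[-0.001, 0, 0, 0], [-0.001, 0, 0, 0], [0, 0, 0, 0], [0, 0, 0, 0], [0, 0, 0, 0]]]}}

```text
time: 24.25
ee_pos: [0.5144, -0.16, 0.023]
tcp_rot: [-179.8, -0.9, -96.4]
wrist_force: [-12.0, -26.4, 14.4]
opening: 0.0694
grasp_force: 29.1
```

Emit:
{"method": "play_rows", "body": {"steps": [[[0, 0, 0, 0], [0, 0, 0, 0], [0, 0, 0, 0], [0, 0, 0, 0], [0, 0, 0, 0]]], "gripper": 0.0854}}

```text
time: 24.67
ee_pos: [0.515, -0.1545, 0.0208]
tcp_rot: [-179.8, -0.3, -96.1]
wrist_force: [-0.2, -0.2, 0.3]
opening: 0.0852
grasp_force: 0.0
```

Emit:
{"method": "play_rows", "body": {"steps": [[[0.002, 0, -0.005, 0], [0.002, 0, -0.012, 0], [0.002, 0, -0.02, 0], [0, 0, -0.025, 0], [0, 0, -0.025, 0]]]}}

```text
time: 25.08
ee_pos: [0.514, -0.1605, 0.1099]
tcp_rot: [-179.8, -0.3, -96.1]
wrist_force: [0.3, -1.2, -0.3]
opening: 0.0852
grasp_force: 0.0
```

Emit:
{"method": "play_rows", "body": {"steps": [[[0.01, 0, -0.02, 0], [0.02, 0, -0.01, 0], [0.02, 0, 0, 0], [0, 0, 0, 0], [0, 0, 0, 0]]]}}

```text
time: 25.5
ee_pos: [0.5088, -0.2106, 0.1393]
tcp_rot: [-179.8, -0.3, -96.2]
wrist_force: [0.2, -0.5, -0.1]
opening: 0.0853
grasp_force: 0.0
```

```bash
python3 g.py;  python3 - <<'E'
from h import *
c=cam("wrist"); np.save("pics/w7.npy",c,allow_pickle=True); cv2.imwrite("pics/w7.png",c["img"])
E
```

```text
t 25.5 q [ -22.4    3.9   -1.3   84.5   -0.2 -106.1] TCP [ 0.5088 -0.2106  0.1393] rot [-179.76   -0.32  -96.23] stand mm [  -0.5 -125.6  139.3]
tool z in stand [ 0.004 -0.006 -1.   ] yaw turn to go rad -0.0025
```

View pics/w7.png

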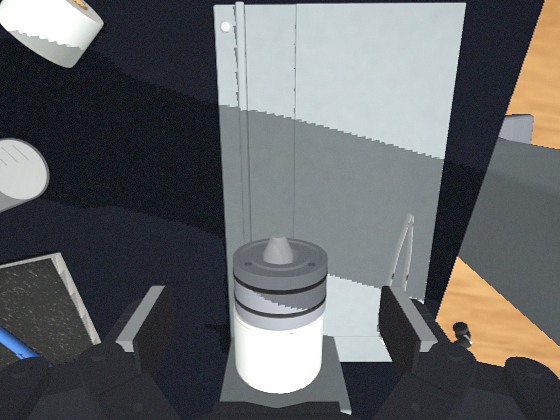

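The hub is on the spindle (face rim 240–290, nose at (279,240)), up against the white roll at row ~325. The roll meets the plate near row 388. A last numeric check of rims and nose follows.

```bash
python3 - <<'E'
from h import *
p=np.load("stand.npy"); a=p[2]
Rs=np.array([[np.cos(a),-np.sin(a),0],[np.sin(a),np.cos(a),0],[0,0,1]])
c=np.load("pics/w7.npy",allow_pickle=True).item()
def pr(x,y,z): return proj(c,Rs@(np.array([x,y,z])/1000)+[p[0],p[1],0]).round(1)
print("tip",pr(0,-112,39),"tip upper",pr(0,-112,44))
for y in(0,-3,-53,-56,-59,-93,-96,-99): print(y,"rim top",pr(0,y,74),"rim bottom",pr(0,y,4))
im=c["img"]; print({v:int(im[v,279].mean()) for v in list(range(228,246,2))+list(range(276,420,2))})
E
```

```text
tip [277.4 235. ] tip upper [277.4 237.5]
0 rim top [277.6 395.5] rim bottom [277.7 335.1]
-3 rim top [277.6 392.2] rim bottom [277.7 332.3]
-53 rim top [277.5 334.1] rim bottom [277.6 283.6]
-56 rim top [277.5 330.4] rim bottom [277.6 280.5]
-59 rim top [277.5 326.7] rim bottom [277.6 277.4]
-93 rim top [277.3 282. ] rim bottom [277.5 240.9]
-96 rim top [277.3 277.8] rim bottom [277.5 237.6]
-99 rim top [277.3 273.7] rim bottom [277.5 234.2]
{228: 137, 230: 135, 232: 136, 234: 142, 236: 139, 238: 167, 240: 173, 242: 172, 244: 170, 276: 106, 278: 128, 280: 131, 282: 130, 284: 130, 286: 130, 288: 131, 290: 60, 292: 45, 294: 64, 296: 129, 298: 127, 300: 129, 302: 126, 304: 126, 306: 206, 308: 201, 310: 203, 312: 205, 314: 54, 316: 72, 318: 163, 320: 203, 322: 203, 324: 201, 326: 201, 328: 203, 330: 198, 332: 255, 334: 255, 336: 255, 338: 255, 340: 255, 342: 255, 344: 255, 346: 255, 348: 255, 350: 255, 352: 255, 354: 255, 356: 255, 358: 255, 360: 255, 362: 255, 364: 255, 366: 255, 368: 255, 370: 255, 372: 255, 374: 255, 376: 255, 378: 255, 380: 255, 382: 255, 384: 255, 386: 255, 388: 255, 390: 255, 392: 255, 394: 98, 396: 108, 398: 106, 400: 108, 402: 109, 404: 106, 406: 110, 408: 43, 410: 45, 412: 42, 414: 42, 416: 43, 418: 47}
```

```bash
python3 -c "
from workcell import bot
print(bot.job_done())"
```

```text
the job is handed in; nothing more can be done
None
```

The job is handed in at about 25.5 s on the robot's clock: the roll sits against the end plate and the hub is hard up behind it, both released on the spindle (final wrist picture within 1–2 mm of home); the other things looked undisturbed in the wrist views, though I did not recheck the bottle and jar.

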